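# Trip the ratchet pawl and push the hold-down arm onto the gauge

### The arm

A 6-joint arm with a two-finger parallel gripper is mounted at the origin on the work surface. World frame = base frame: x ahead of the robot, y to its left, z up, the work surface at z = 0. Lengths are in m, angles in rad, forces in N, time in s.
With the tool pointing down it reaches from about 0.25 to 0.725 m from the base axis. Payload 4 kg.
Tool frame: the origin (TCP) lies where the fingers leave the gripper's body, on its centre line; the fingertips stand 73 mm ahead of it and the grasp point (between the pads) lies 54 mm ahead of it (bot.tips_ahead is the z of the fingertips in the tool frame, in m); z points along the fingers, y is the direction in which the jaws open and shut (so a half turn about z gives the same grasp; the last joint's range is limited). The gripper opens to 85 mm and grips with 20 to 120 N. Pads are 22 mm wide; open, the fingers measure 114 mm over their backs; the gripper's body (76 mm by 85 mm) begins 54 mm behind the grasp point. The pads swing forward as they close: fully open they stand 13 mm farther back than shut.
Start: joints at [1.201, 0.241, 0.005, 1.335, 0, 1.571], TCP at [0.181, 0.466, 0.304] pointing down, gripper open.
Joint ranges: [-2.72, 2.72], [-1.05, 1.87], [-1.09, 1.28], [-1.99, 2.15], [-1.42, 1.44], [-3.14, 3.14]. Speed limits (rad/s): [2.79, 2.79, 3.14, 3.14, 3.14, 3.14].

### API

Orientations are given as a unit quaternion [x, y, z, w].
In Python, from workcell import readout, camera, get_calibration, order, bot gives the robot as it stands.
- The arm moves only by the tool send_rows, never from a script. Its argument "moves" is a list of rows, each a list of 3 entries, a list of its own where there are three numbers: the shift along the tool's x, y, z in mm, then the turn, a rotation vector about the tool's x, y, z in rad, then the finger opening in mm, from 0 to 85.4. In form: [[[dx, dy, dz], [ax, ay, az], grip], ...]. A call has 1 to 12 rows; each row is the pose to reach, as a shift and turn from the pose measured when the call began, along the tool's axes at that moment; what a row does not reach only later rows make up. A row lasts 1/12 s, in which the tool goes at most 41.7 mm and 7.16 degrees, less where a joint would pass 70% of its speed; a pose out of reach is approached as far as the arm can. A call with a gripper value outside its range is refused whole. The fingers move at their own pace and stop on an object; the grip force is fixed at half the most. Time passes only in rows, so rows that repeat a pose let the fingers close. It gives the time, the measured TCP pose, the force and the opening at its end, in the units of the state.
- readout.get_obs(): the state, without advancing time (a new reading comes with each control period).
- camera(name): name is "side" or "top" or "wrist"; returns the picture (384x512x3 uint8, red, green, blue); there is no depth.
- get_calibration(name): a dict with "fx", "fy", "cx", "cy" (pixels), "R" (3x3) and "t" (3): a world point X has camera coordinates R X + t. Camera axes: x right, y down, z forward; pixel columns grow to the right and rows downward; lengths in m; the calibration is good to about 2 mm. A picture is of the moment at which its call begins: read the wrist's pose just before it. get_calibration takes no time and is no camera call; for the wrist camera it gives the pose at the moment of the call.
- order.job_done(): hands the job in, once; it reports no verdict.
The state is a dict: "clock": time; "joint_pos": joint angles; "joint_vel": joint speeds; "tau": joint torques, N m; "eef_pos": TCP position; "tool_rot": TCP orientation; "ft_force": force on the tool from outside, world axes, zero at the start; "ft_torque": the same for the moment, N m; "grip_width": finger opening in m.
Only numpy, scipy, OpenCV 4.12 (cv2) and the standard library are available. Lean on these libraries where they do the work, as an engineer would, in place of code of your own. Each camera call takes 0.05 s, during which the arm holds its last target. There are 200 camera calls.

### The job

The hold-down arm of the gauge fixture is kept up by a ratchet. First press the pawl's thumb tab down, all the way, so that the pawl comes free of the teeth, and only then push the arm down by the pad at its end until its rubber foot bears on the plug gauge in the V-block. Leave the pawl free and the arm down, and do not disturb the gauge or the things standing around the fixture.

Things in the scene. Friction and masses are not known exactly. Their poses are not given: they have to be found in the camera images.
- fixture: The fixture, screwed down: a ground steel base plate 350 x 110 x 20 mm. Origin under the plate's centre; x runs along the plate and the arm points to +x, y across it, z up. A cream casting 65 mm long in x, 74 mm wide in y and 138 mm high carries the arm's hinge (at x = -15 mm, height 115 mm); behind it a low bracket (84 mm high) carries the pawl; a dark V-block (64 mm high, centred at x = +105 mm) carries the gauge
- holddown (a joint): Angle of the hold-down arm about its hinge (axis along the fixture's y). 0 = raised, the arm slanting 0.5 rad above level; grows as the arm goes down; 0.50 = arm level and its rubber foot on the gauge; hard stop at 0.53. It starts at 0 to 0.05. With the pawl in the teeth the arm stops at about 0.08. Friction keeps it wherever it is left; it takes about 3 to 4 N on the pad to move it
- pawl (a joint): Angle of the ratchet pawl about its pivot (axis along the fixture's y). 0 = nose fully in the teeth; grows as the thumb tab is pressed down; the nose clears the teeth at about 0.16; hard stop at 0.45. Friction keeps it wherever it is left, it does not spring back; it takes about 3 N on the tab to move it
- holddown_pad (a point): Centre of the top face of the flat black round pad (32 mm across) on the end of the aluminium arm. 158 mm out from the hinge along the arm and 16 mm above the arm's centre line; turns with the arm, so it slants with it and is 131 mm above the table when the arm is level, about 200 to 205 mm when raised
- holddown_foot (a point): Centre of the lower face of the black rubber foot (18 mm across, 25 mm long) under the arm, 120 mm out from the hinge; it bears on the top of the gauge at about 82 mm above the table
- holddown_hinge (a point): Point on the arm's hinge axis, mid-width of the arm, 115 mm above the table
- pawl_tab (a point): Centre of the top face of the steel thumb tab (32 mm long in the fixture's x, 34 mm wide) at the pawl's back end, 70 mm from the pawl's pivot toward the fixture's -x. Starts 91 mm above the table, sloping up away from the pivot by 0.25 rad; about 30 mm lower when fully pressed
- pawl_pivot (a point): Point on the pawl's pivot axis, mid-width, 70 mm above the table
- gauge_mid (a point): Middle of the loose thread plug gauge lying across the V-block along the fixture's y: teal handle 22 mm in diameter with 25 mm steel ends, 118 mm long, its axis 71 mm above the table
- ring_gauge_mid (a point): Bystander: centre of a loose steel ring gauge lying flat, 56 mm across, 20 mm high, beside the fixture
- oil_mid (a point): Bystander: centre of a loose small oil bottle, 34 mm in diameter, 75 mm high, standing beside the fixture
- master_mid (a point): Bystander: centre of a loose dark steel setting master, a 22 mm post on a 40 mm foot, 50 mm high, beside the fixture
- gauge: The same plug gauge as a body; its origin is the gauge's middle, its y axis runs along the gauge

How it is judged:
On the way, in this order (a step that is already met when the one before it is completed fails the run):
1. the pawl is pressed free of the teeth (past 0.25 rad) with the arm still up (value of joint pawl above 0.25 rad and value of joint holddown below 0.13 rad), for 0.2 s.
2. the arm is pushed down to the gauge with the pawl free (value of joint pawl above 0.25 rad and value of joint holddown above 0.48 rad), for 0.2 s.
At the end, for the whole second after the job is handed in: The pawl is free of the teeth (past 0.25 rad) and the arm is down with its foot on the gauge (joint past 0.48, within about 2 mm at the foot), at rest, the gauge still lying in the V-block (all of step 2 and velocity of joint holddown below 0.03 rad/s and z of gauge_mid in the frame of fixture between 0.066 and 0.076 m and linear speed of gauge below 0.02 m/s); the robot touches nothing.
It fails at once if the arm is forced down past the teeth with the pawl still engaged (value of joint holddown above 0.14 rad and value of joint pawl below 0.16 rad).
It fails at once if the gauge is lifted, carried or shoved by more than 10 mm (distance of gauge_mid from where it was at the start of the episode above 0.01 m).
It fails at once if a bystander is moved by more than 20 mm (distance of any of ring_gauge_mid, oil_mid, master_mid from where it was at the start of the episode above 0.02 m).
It also fails if it takes over 48 s, if anything falls off the work surface, if the arm or the gripper's body presses on something with over 40 N, if the wrist force passes 120 N, or if a joint passes its speed limit or range.

## Working session

There is one attempt and no reset: what is moved stays moved. The work goes in short steps, Python scripts to look and compute and a tool call to move; the robot and the scene stay as the last step left them, time stands still between calls to the robot, and variables do not carry over. Pictures are saved under pics/ and viewed, about 8 in all and at most 12, crops included, and the job is handed in when it is done.

Besides the shell and the picture viewer there is one more tool, called in YAML: its name, and indented under it one key for each argument. send_rows: Moves the arm, as the interface text tells. Its arguments: {"type":"object","properties":{"moves":{"type":"array","items":{"type":"array"}}},"required":["moves"]}

```bash
mkdir -p pics
python3 - <<'E'
from workcell import readout,camera,get_calibration,bot
import cv2,numpy as np
o=readout.get_obs(); print({k:np.round(v,3).tolist() for k,v in o.items()})
for n in("side","top"):
    im=camera(n); cv2.imwrite(f"pics/{n}.png",cv2.resize(im[:,:,::-1],(800,600),interpolation=cv2.INTER_CUBIC)); np.save(f"pics/{n}.npy",im)
    c=get_calibration(n);print(n,{k:np.round(v,3).tolist() for k,v in c.items()})
E
```

```text
{'clock': 0.0, 'joint_pos': [1.201, 0.241, 0.004, 1.335, 0.0, 1.571], 'joint_vel': [-0.001, 0.0, -0.0, -0.002, 0.0, -0.001], 'tau': [-0.0, -37.232, 25.241, 0.017, -0.0, -0.0], 'eef_pos': [0.181, 0.466, 0.303], 'tool_rot': [0.184, 0.983, -0.001, -0.0], 'ft_force': [-0.361, 0.981, 0.508], 'ft_torque': [-0.008, 0.032, -0.026], 'grip_width': 0.086}
side {'fx': 499.09, 'fy': 499.09, 'cx': 251.541, 'cy': 200.682, 'R': [[-0.849, -0.529, 0.011], [-0.378, 0.592, -0.712], [0.37, -0.608, -0.702]], 't': [0.509, 0.307, 0.748]}
top {'fx': 389.78, 'fy': 389.78, 'cx': 250.505, 'cy': 197.116, 'R': [[0.03, -0.999, 0.021], [-0.999, -0.03, -0.015], [0.016, -0.021, -1.0]], 't': [-0.014, 0.564, 0.768]}
```

View pics/side.png

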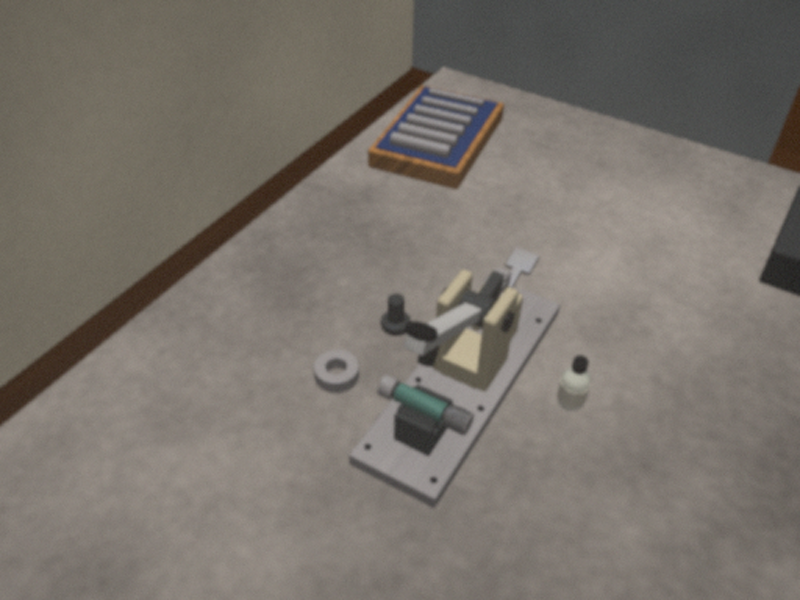

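View pics/top.png

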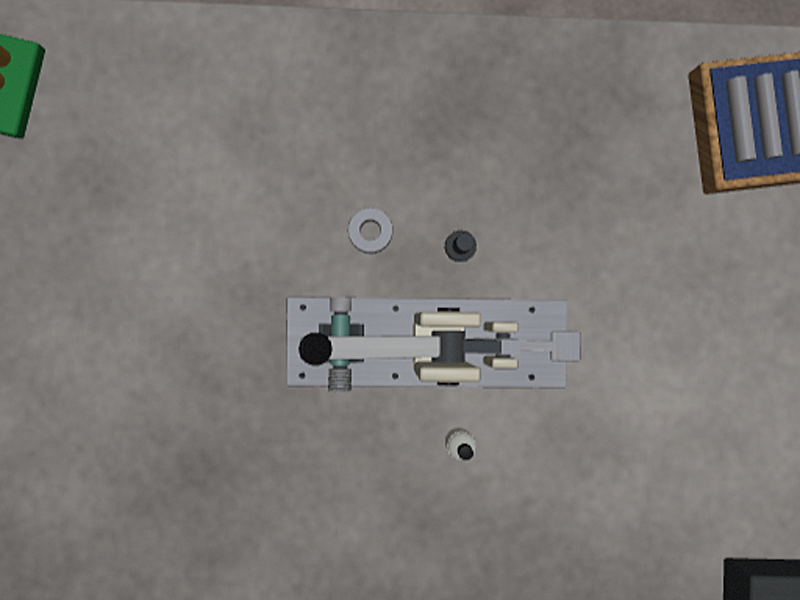

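The top view shows the pad at (316,349), tab at (566,346), and plate corners at (287,297), (287,387), (566,299) and (566,388). In the side view the pad is at about (422,331), the tab at (521,261) and the plate corners at (352,459) and (434,500). The ring, master and oil bottle stand beside the plate.

```bash
cat > h.py <<'E'
import numpy as np,cv2
from scipy.spatial.transform import Rotation as Ro
from workcell import readout,camera,get_calibration,bot
def P(c): return np.array([[c['fx'],0,c['cx']],[0,c['fy'],c['cy']],[0,0,1]])@np.c_[c['R'],c['t']]
def sm(p): return (np.array(p,float)+.5)/1.5625-.5
def tri(a,b,ca,cb):
    X=cv2.triangulatePoints(P(ca),P(cb),np.array(a,float).reshape(2,1),np.array(b,float).reshape(2,1))[:,0];return X[:3]/X[3]
def onz(p,z,c):
    M=P(c);A=np.c_[M[:,:2],-np.array([*p,1.])];return np.linalg.solve(A,-(M[:,2]*z+M[:,3]))[:2]
def proj(X,c):
    x=P(c)@np.array([*X,1.]);return x[:2]/x[2]
E
python3 - <<'E'
from h import *
t,s=get_calibration("top"),get_calibration("side")
for n,a,b in [("pad",(316,349),(422,331)),("tab",(566,346),(521,261)),("gauge",(340,343),(420,400)),("c1",(287,297),(352,459)),("c2",(287,387),(434,500)),("c4",(566,299),None)]:
    print(n,np.round(tri(sm(a),sm(b),t,s),4) if b else "")
C=[onz(sm(p),.02,t) for p in[(287,297),(287,388),(566,299),(566,388)]]
C=np.array(C);print(C.round(4))
ctr=C.mean(0);ax=(C[0]+C[1]-C[2]-C[3]);L=np.linalg.norm(ax)/2;ax/=np.linalg.norm(ax);print("ctr",ctr,"ax",ax,"yaw",np.arctan2(ax[1],ax[0]),"L",L)
for n,x,z in[("pad",-.015+.158*np.cos(.5)-.016*np.sin(.5),.2),("tab",0,.091),("gauge",.105,.071)]: print(n,ctr+ax*x,z)
for n,p,z in[("ring",(370,230),.02),("master",(461,245),.025),("oil",(461,446),.04),("padz.203",(316,349),.203),("tab.091",(566,346),.091)]: print(n,onz(sm(p),z,t).round(4))
st=np.vstack([np.load("pics/side.npy")[140:310,190:400]]);st=cv2.resize(st,(0,0),fx=3.5,fy=3.5,interpolation=cv2.INTER_CUBIC)
cv2.imwrite("pics/sidecrop.png",st[:,:,::-1]);print(bot.tips_ahead)
E
```

```text
pad [0.5205 0.0781 0.1963]
tab [ 0.5274 -0.1946  0.0845]
gauge [0.524  0.0644 0.0743]
c1 [0.5722 0.1339 0.0112]
c2 [0.4647 0.1319 0.0161]
c4 
[[ 0.5744  0.1339]
 [ 0.4619  0.1302]
 [ 0.5826 -0.2138]
 [ 0.4715 -0.2166]]
ctr [ 0.52259142 -0.04158213] ax [-0.02562852  0.99967154] yaw 1.596427653696165 L 0.34733165422537654
pad [0.51961884 0.07436701] 0.2
tab [ 0.52259142 -0.04158213] 0.091
gauge [0.51990042 0.06338338] 0.071
ring [0.6609 0.0337]
master [ 0.6453 -0.0796]
oil [ 0.4002 -0.0845]
padz.203 [0.521  0.0775]
tab.091 [ 0.5265 -0.1932]
0.0726
```

View pics/sidecrop.png

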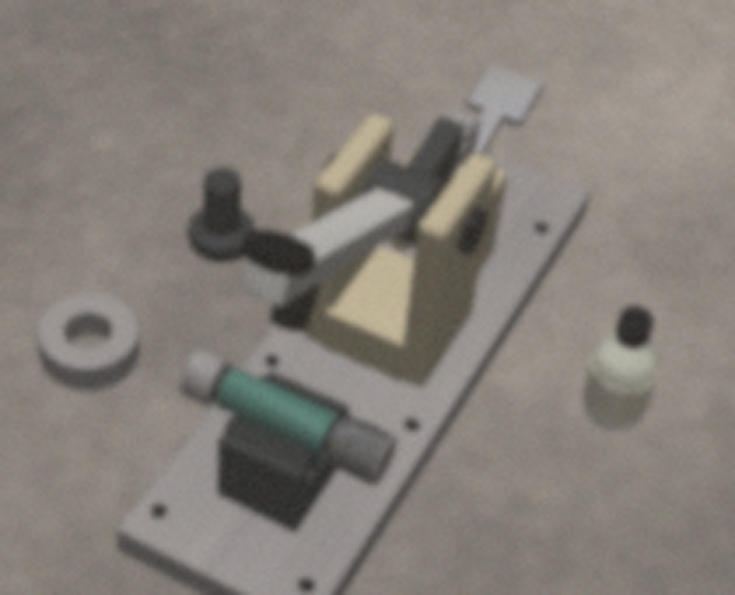

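Two views agree: pad at about (0.520, 0.077, 0.20) and tab at about (0.5265, -0.194, 0.085–0.091). Both match the fixture geometry (yaw about 1.596, plate length 347 mm against 350). Next I close the fingers and travel at the current height to above the tab.

send_rows:
  moves:
    - [[-30,-26,0],[0,0,0],0]
    - [[-60,-52,0],[0,0,0],0]
    - [[-90,-79,0],[0,0,0],0]
    - [[-120,-105,0],[0,0,0],0]
    - [[-150,-131,0],[0,0,0],0]
    - [[-180,-157,0],[0,0,0],0]
    - [[-210,-183,0],[0,0,0],0]
    - [[-240,-210,0],[0,0,0],0]
    - [[-270,-236,0],[0,0,0],0]
    - [[-300,-262,0],[0,0,0],0]
    - [[-330,-288,0],[0,0,0],0]
    - [[-345,-301,0],[0,0,0],0]

```text
clock: 1.1
eef_pos: [0.3945, 0.0572, 0.3035]
tool_rot: [0.186, 0.983, -0.001, 0.0]
ft_force: [-0.3, 0.5, 0.6]
grip_width: -0.0001
```

send_rows:
  moves:
    - [[-30,-26,0],[0,0,0],0]
    - [[-60,-52,0],[0,0,0],0]
    - [[-90,-79,0],[0,0,0],0]
    - [[-120,-105,0],[0,0,0],0]
    - [[-150,-131,0],[0,0,0],0]
    - [[-180,-157,20],[0,0,0],0]
    - [[-200,-175,40],[0,0,0],0]
    - [[-212,-186,60],[0,0,0],0]
    - [[-216,-189,80],[0,0,0],0]
    - [[-216,-189,100],[0,0,0],0]
    - [[-216,-189,100],[0,0,0],0]

```text
clock: 2.02
eef_pos: [0.524, -0.1976, 0.199]
tool_rot: [0.186, 0.982, -0.001, -0.005]
ft_force: [-1.0, 0.1, 0.1]
grip_width: -0.0001
```

```bash
cat > d.py <<'E'
from h import *
import sys
o=readout.get_obs();R=Ro.from_quat(o['tool_rot']).as_matrix()
print(o['clock'],np.round(o['eef_pos'],4),np.round(R,3).tolist(),o['ft_force'].round(2) if hasattr(o['ft_force'],'round') else o['ft_force'],o['grip_width'])
T=np.array(list(map(float,sys.argv[1:4])));print("tool shift mm",(R.T@(T-o['eef_pos'])*1000).round(1))
E
python3 d.py .5265 -.194 .17
python3 -c "
from h import *
im=camera('wrist');cv2.imwrite('pics/w1.png',cv2.resize(im[:,:,::-1],(800,600)))
c=get_calibration('wrist');print(proj((.5265,-.194,.091),c)*1.5625)"
```

```text
2.0167 [ 0.524  -0.1976  0.199 ] [[-0.931, 0.366, -0.01], [0.366, 0.931, 0.001], [0.009, -0.003, -1.0]] [-0.98  0.12  0.11] -0.00013393639941808563
tool shift mm [-1.3  4.4 29. ]
[407.65090163 347.49818627]
```

View pics/w1.png

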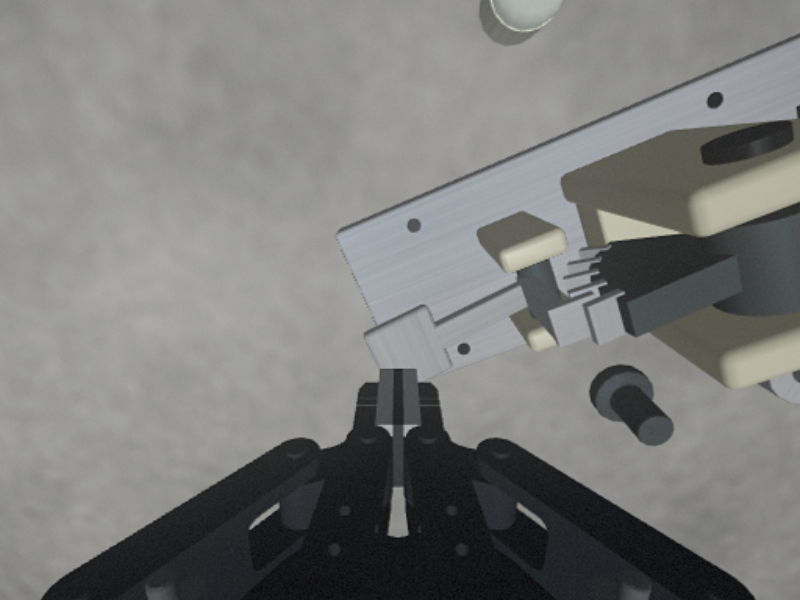

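The tab's centre shows at about (409,345), against a prediction of (408,347), so the position is confirmed. Pressing down now.

send_rows:
  moves:
    - [[-1,4,15],[0,0,0],0]
    - [[-1,4,25],[0,0,0],0]
    - [[-1,4,32],[0,0,0],0]
    - [[-1,4,38],[0,0,0],0]
    - [[-1,4,43],[0,0,0],0]
    - [[-1,4,48],[0,0,0],0]
    - [[-1,4,53],[0,0,0],0]
    - [[-1,4,57],[0,0,0],0]
    - [[-1,4,57],[0,0,0],0]

```text
clock: 2.82
eef_pos: [0.527, -0.1943, 0.1439]
tool_rot: [0.186, 0.983, -0.001, -0.003]
ft_force: [0.8, -1.4, 0.4]
grip_width: -0.0003
```

send_rows:
  moves:
    - [[0,0,3],[0,0,0],0]
    - [[0,0,5],[0,0,0],0]
    - [[0,0,7],[0,0,0],0]
    - [[0,0,8],[0,0,0],0]

```text
clock: 3.15
eef_pos: [0.5269, -0.194, 0.1357]
tool_rot: [0.186, 0.983, -0.0, -0.003]
ft_force: [1.0, 0.2, 3.2]
grip_width: 0.0003
```

send_rows:
  moves:
    - [[0,0,1],[0,0,0],0]
    - [[0,0,2],[0,0,0],0]
    - [[0,0,3],[0,0,0],0]

```text
clock: 3.4
eef_pos: [0.5271, -0.1938, 0.1334]
tool_rot: [0.186, 0.983, -0.0, -0.003]
ft_force: [-2.9, 1.5, 12.2]
grip_width: 0.0
```

The pawl's stop is felt: 12 N at a tip height of 0.061, which is the expected fully-pressed height. Lift off and look.

send_rows:
  moves:
    - [[0,0,-20],[0,0,0],0]
    - [[0,0,-55],[0,0,0],0]
    - [[0,0,-90],[0,0,0],0]
    - [[0,0,-125],[0,0,0],0]
    - [[0,0,-160],[0,0,0],0]
    - [[0,0,-178],[0,0,0],0]
    - [[0,0,-178],[0,0,0],0]

```text
clock: 3.98
eef_pos: [0.5298, -0.1945, 0.3165]
tool_rot: [0.186, 0.983, -0.001, 0.002]
ft_force: [0.7, 0.3, 0.0]
grip_width: 0.0003
```

```bash
python3 d.py .5195 .0775 .31
python3 -c "
from h import *
for n in ('wrist','side'):
    im=camera(n)
    if n=='side': im=cv2.resize(im[140:310,190:400],(800,600),interpolation=cv2.INTER_CUBIC)
    cv2.imwrite(f'pics/{n}2.png',cv2.resize(im[:,:,::-1],(800,600)))"
```

```text
3.9833 [ 0.5298 -0.1945  0.3165] [[-0.931, 0.365, 0.003], [0.365, 0.931, -0.002], [-0.003, -0.001, -1.0]] [0.7  0.34 0.05] 0.00029079786365211453
tool shift mm [108.9 249.5   5.8]
```

View pics/wrist2.png

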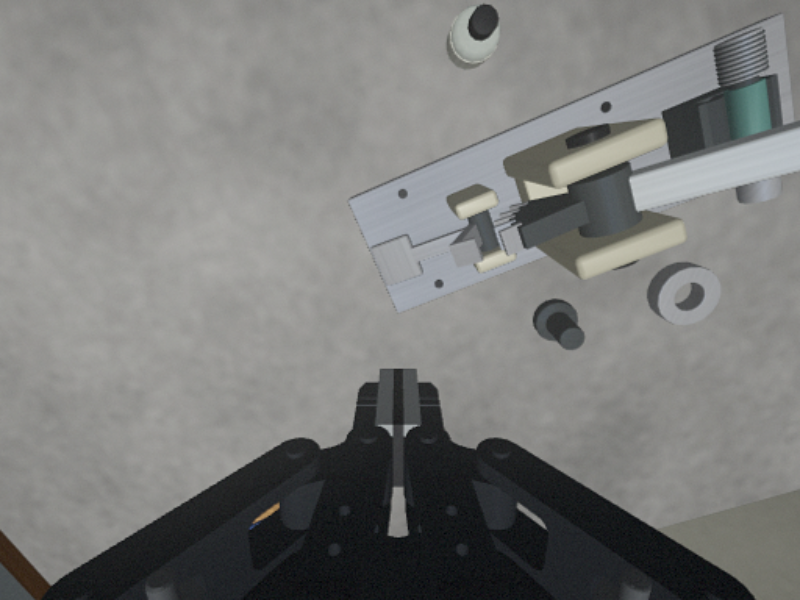

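The tab (397,258) now lies low over the plate, and the pawl's nose (467,243) stands clear of the teeth. Next, move above the pad.

send_rows:
  moves:
    - [[11,25,0],[0,0,0],0]
    - [[24,55,0],[0,0,0],0]
    - [[37,85,0],[0,0,0],0]
    - [[50,115,0],[0,0,0],0]
    - [[63,145,0],[0,0,0],0]
    - [[76,175,0],[0,0,0],0]
    - [[89,205,0],[0,0,0],0]
    - [[102,235,2],[0,0,0],0]
    - [[109,250,4],[0,0,0],0]
    - [[109,250,6],[0,0,0],0]
    - [[109,250,6],[0,0,0],0]

```text
clock: 5.0
eef_pos: [0.5168, 0.0793, 0.3031]
tool_rot: [0.185, 0.983, -0.001, -0.005]
ft_force: [0.6, -0.4, -0.0]
grip_width: 0.0
```

```bash
python3 d.py .5195 .0775 .274
python3 -c "
from h import *
im=camera('wrist')
cv2.imwrite('pics/w3.png',cv2.resize(im[:,:,::-1],(800,600)))
print(proj((.5195,.0775,.201),get_calibration('wrist'))*1.5625)"
```

```text
5.0 [0.5168 0.0793 0.3031] [[-0.932, 0.363, -0.01], [0.363, 0.932, -0.001], [0.009, -0.004, -1.0]] [ 0.56 -0.37 -0.01] 4.902156627565783e-05
tool shift mm [-3.5 -0.6 29.1]
[399.29697207 359.86139877]
```

View pics/w3.png

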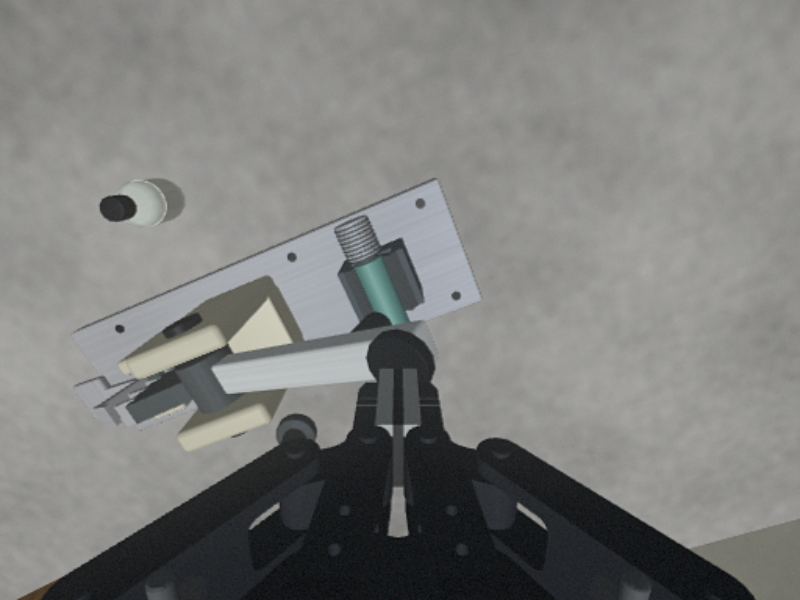

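The pad's centre shows at about (400,356), against a prediction of (399,360). Pressing down along the pad's arc.

send_rows:
  moves:
    - [[-3,-1,12],[0,0,0],0]
    - [[-3,-1,22],[0,0,0],0]
    - [[-3,-1,29],[0,0,0],0]
    - [[-2,1,34],[0,0,0],0]
    - [[-1,4,39],[0,0,0],0]
    - [[0,7,44],[0,0,0],0]
    - [[1,9,48],[0,0,0],0]
    - [[1,11,53],[0,0,0],0]
    - [[2,13,58],[0,0,0],0]
    - [[3,15,63],[0,0,0],0]
    - [[3,16,68],[0,0,0],0]
    - [[3,16,68],[0,0,0],0]

```text
clock: 6.05
eef_pos: [0.5194, 0.0952, 0.2346]
tool_rot: [0.185, 0.983, -0.001, -0.005]
ft_force: [-1.4, -0.1, 0.9]
grip_width: -0.0005
```

```bash
python3 d.py .519 .101 .2042
python3 -c "
from h import *
im=camera('side')
im=cv2.resize(im[140:310,190:400],(800,600),interpolation=cv2.INTER_CUBIC)
cv2.imwrite(f'pics/s4.png',im[:,:,::-1])"
```

```text
6.05 [0.5194 0.0952 0.2346] [[-0.931, 0.364, -0.01], [0.364, 0.932, 0.001], [0.009, -0.003, -1.0]] [-1.41 -0.06  0.89] -0.00045303592602221113
tool shift mm [ 2.1  5.3 30.4]
```

View pics/s4.png

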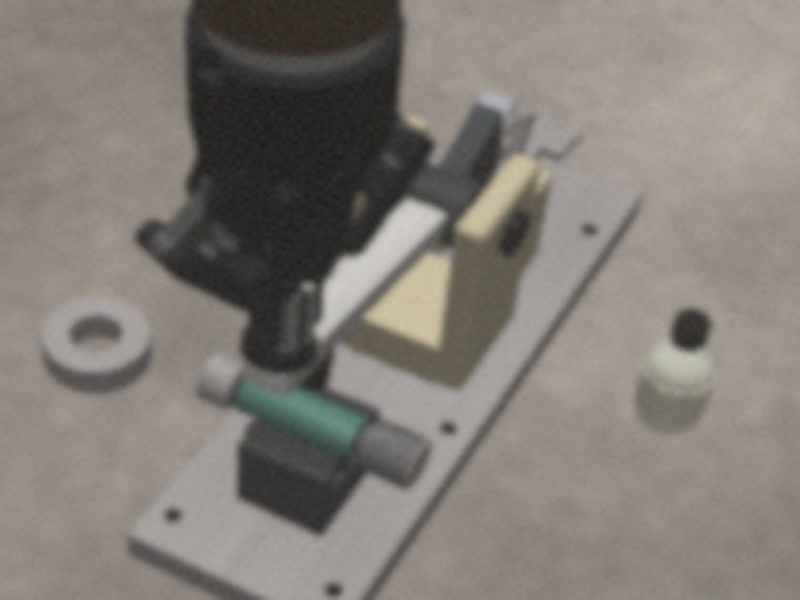

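The arm is following the press: the fingertips sit on the pad at about (285,350), the pawl is still free (tab low at (555,135)), and the gauge is undisturbed. I continue down gently and stop short to read the force.

send_rows:
  moves:
    - [[1,1,5],[0,0,0],0]
    - [[1,2,10],[0,0,0],0]
    - [[2,4,15],[0,0,0],0]
    - [[2,5,20],[0,0,0],0]
    - [[2,5,24],[0,0,0],0]
    - [[2,5,27],[0,0,0],0]
    - [[2,5,27],[0,0,0],0]

```text
clock: 6.68
eef_pos: [0.5188, 0.1008, 0.2071]
tool_rot: [0.185, 0.983, -0.001, -0.005]
ft_force: [0.3, -0.5, 0.0]
grip_width: 0.0002
```

send_rows:
  moves:
    - [[0,0,1],[0,0,0],0]
    - [[0,0,2],[0,0,0],0]
    - [[0,0,2],[0,0,0],0]

```text
clock: 6.93
eef_pos: [0.5187, 0.1009, 0.205]
tool_rot: [0.185, 0.983, -0.0, -0.006]
ft_force: [0.8, 1.0, 0.3]
grip_width: -0.0001
```

send_rows:
  moves:
    - [[0,0,0.5],[0,0,0],0]
    - [[0,0,1],[0,0,0],0]
    - [[0,0,1.5],[0,0,0],0]

```text
clock: 7.18
eef_pos: [0.5187, 0.1009, 0.2037]
tool_rot: [0.185, 0.983, -0.0, -0.005]
ft_force: [-0.2, 1.7, 2.7]
grip_width: -0.0003
```

send_rows:
  moves:
    - [[0,0,0.5],[0,0,0],0]
    - [[0,0,1],[0,0,0],0]

```text
clock: 7.35
eef_pos: [0.5187, 0.101, 0.2034]
tool_rot: [0.185, 0.983, -0.0, -0.005]
ft_force: [-2.7, 0.5, 9.3]
grip_width: 0.0001
```

Contact: 9 N with the tip at 0.131, the level-arm height. Hold briefly with slightly more push, then lift off.

send_rows:
  moves:
    - [[0,0,1],[0,0,0],0]
    - [[0,0,1.5],[0,0,0],0]
    - [[0,0,1.5],[0,0,0],0]
    - [[0,0,1.5],[0,0,0],0]
    - [[0,0,1.5],[0,0,0],0]

```text
clock: 7.77
eef_pos: [0.5186, 0.101, 0.2033]
tool_rot: [0.185, 0.983, 0.0, -0.005]
ft_force: [-3.6, 0.3, 9.9]
grip_width: 0.0002
```

send_rows:
  moves:
    - [[0,0,-5],[0,0,0],0]
    - [[0,0,-20],[0,0,0],0]
    - [[0,0,-45],[0,0,0],0]
    - [[0,0,-80],[0,0,0],0]
    - [[-10,25,-110],[0,0,0],0]
    - [[-20,60,-120],[0,0,0],0]
    - [[-30,95,-120],[0,0,0],0]
    - [[-40,130,-120],[0,0,0],0]
    - [[-40,165,-120],[0,0,0],0]
    - [[-40,200,-120],[0,0,0],0]
    - [[-40,200,-120],[0,0,0],0]

```text
clock: 8.68
eef_pos: [0.6305, 0.2783, 0.3181]
tool_rot: [0.182, 0.983, -0.0, -0.007]
ft_force: [-1.8, -1.0, -1.2]
grip_width: 0.0003
```

```bash
python3 d.py .519 .101 .2042
python3 -c "
from h import *
a=[]
for n in ('side','top'):
    im=camera(n); im=im[140:310,190:400] if n=='side' else im[130:300,175:385]
    a.append(cv2.resize(im,(735,595),interpolation=cv2.INTER_CUBIC)); cv2.imwrite(f'pics/{n}5.png',a[-1][:,:,::-1])
# expected pad at level arm
for n in('side','top'):
    c=get_calibration(n)
    o=np.array([190,140]) if n=='side' else np.array([175,130])
    for X in[(.519,.101,.131),(.519,.0975,.124),(.5268,-.194,.061),(.5268,-.194,.091),(.520,.0634,.071)]: print(n,X,((proj(X,c)-o+.5)*3.5).round(1))
"
```

```text
8.6833 [0.6305 0.2783 0.3181] [[-0.934, 0.358, -0.013], [0.358, 0.934, 0.002], [0.013, -0.002, -1.0]] [-1.79 -0.98 -1.24] 0.00034100386257275334
tool shift mm [  39.1 -205.2  115. ]
side (0.519, 0.101, 0.131) [253.  385.5]
side (0.519, 0.0975, 0.124) [256.6 390.4]
side (0.5268, -0.194, 0.061) [499.9 127.2]
side (0.5268, -0.194, 0.091) [506.5  88. ]
side (0.52, 0.0634, 0.071) [288.  413.5]
top (0.519, 0.101, 0.131) [ 62.1 322.9]
top (0.519, 0.0975, 0.124) [ 71.4 322.4]
top (0.5268, -0.194, 0.061) [640.4 318. ]
top (0.5268, -0.194, 0.091) [658.  320.7]
top (0.52, 0.0634, 0.071) [150.1 317.5]
```

View pics/side5.png

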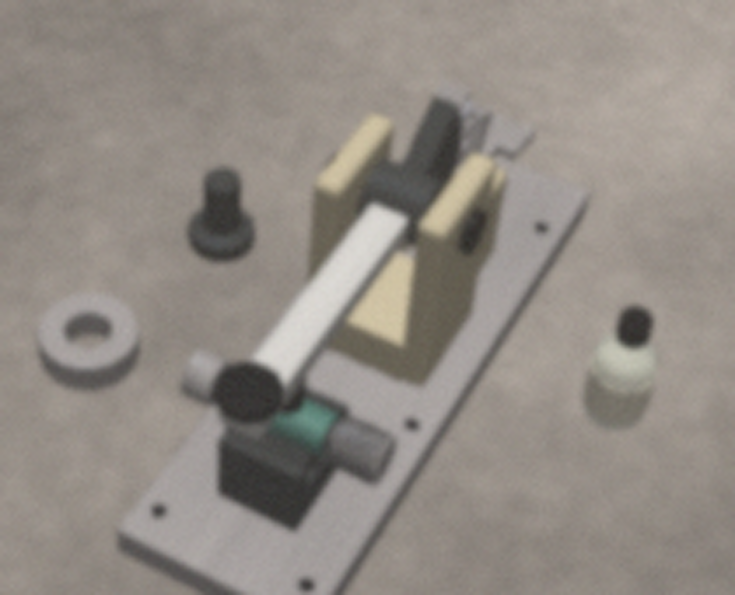

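View pics/top5.png

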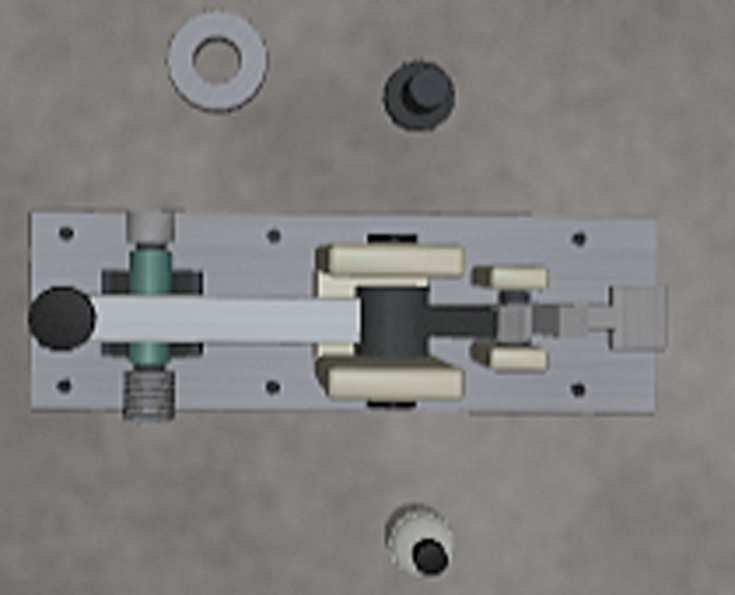

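The pad is at side (250,390) and top (62,319), against level-arm predictions of (253,386) and (62,323). The tab is at top (639,318), against a pressed prediction of (640,318). The gauge lies in the V-block, the bystanders are where they were, and the robot is clear, so I hand in.

```bash
python3 -c "
from workcell import order,readout
print(order.job_done(),readout.get_obs()['clock'])"
```

```text
the job is handed in; nothing more can be done
the job is handed in; nothing more can be done
```

I pressed the pawl's tab to its stop, then pushed the arm down by its pad until the foot bore on the gauge. I drew the robot clear and handed the job in at about 9 s on the robot's clock; no verdict was reported.

- **Pawl:** the stop was felt at 12 N with the fingertips 61 mm above the table, the text's fully pressed height. In the last pictures the tab is at top (639,318), against (640,318) predicted for fully pressed.
- **Hold-down arm:** the push stopped at about 10 N with the fingertips at 131 mm, the level-arm height. The pad is within about 5 enlarged-crop pixels (1–2 camera pixels) of its predicted level position in both views.
- **Gauge and bystanders:** in the last pictures the gauge lies in the V-block, and the ring, oil bottle and master stand where they were.
- **Disagreements:** in the side view the pressed tab was about 12 crop pixels (some 3–4 camera pixels) off its prediction. At the start it measured 84.5 mm high, against 91 mm in the text. I put both down to reading error, since the touch heights agreed.
- **Not measured directly:** the joint angles themselves; I judged them from touch heights, forces and pictures.

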